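# Find the fully loaded centrifuge bucket by feel and hold it up

### The arm

A 6-joint arm with a two-finger parallel gripper is mounted at the origin on the work surface. World frame = base frame: x ahead of the robot, y to its left, z up, the work surface at z = 0. Lengths are in m, angles in rad, forces in N, time in s.
With the tool pointing down it reaches from about 0.325 to 0.775 m from the base axis. Payload 5.5 kg.
Tool frame: the origin (TCP) lies between the finger pads; the fingertips stand 8 mm ahead of it and the grasp point (between the pads) lies 11 mm behind it (tcp_to_tips is the distance from the TCP to the fingertips, in m); z points along the fingers, y is the direction in which the jaws open and shut (so a half turn about z gives the same grasp; the last joint's range is limited). The gripper opens to 88 mm and grips with 3 to 60 N. Pads are 20 mm wide; open, the fingers measure 115 mm over their backs; the gripper's body (75 mm by 178 mm) begins 61 mm behind the grasp point.
Start: joints at [-1.328, 0.091, 1.231, -0, 1.82, -0.057], TCP at [0.177, -0.573, 0.231] pointing down, gripper open.
Joint ranges: [-2.87, 2.87], [-0.86, 2.18], [0.17, 2.46], [-1.51, 4.65], [0.06, 2.69], [-2.65, 2.65]. Speed limits (rad/s): [2.57, 2.57, 3.01, 3.14, 3.14, 3.14].

### API

Orientations are given as a unit quaternion [w, x, y, z].
In Python, from bench import * gives the robot as it stands. Calls block until the motion is done:
- move_to(position, orientation): joint-space move of the TCP to a pose.
- move_l(position, speed=0.15, orientation=None): straight line of the TCP; orientation=None keeps the orientation; speed is the mean speed in m/s.
- movej(angles): joint-space move.
- gripper_open() and close(): open the fingers fully, or close them until they stop; the grip force is fixed at half the most.
- hold(seconds).
- inverse_kinematics(position, orientation): joint angles nearest the present ones, or None.
- state(): the state.
- get_image(name): name is "side" or "top"; returns a dict with "frame" (480x640x3 uint8, blue, green, red), "depth" (480x640 float32, m along the optical axis (not along the pixel's ray), 0 where there is no reading), "camera_matrix" (3x3 intrinsics, pixels), "k1" (the pictures are not rectified: a ray, as slopes to the right and down, at radius r is drawn at 1 + k1 r^2 times it, then the intrinsics apply), "view" (4x4, takes a point from world to camera coordinates). Camera axes: x right, y up, looking along -z (the intrinsics and any distortion apply to the point x, -y, -z); pixel columns grow to the right and rows downward; lengths in m; the calibration is good to about 2 mm. A picture is of the moment at which its call begins.
A pose or a line that the arm cannot do raises IKError and nothing moves.
- job_done(): hands the job in, once; it reports no verdict.
The state is a dict: "time": time; "joint_pos": joint angles; "dq": joint speeds; "joint_torque": joint torques, N m; "ee_pos": TCP position; "ee_rot": TCP orientation; "ft_force": force on the tool from outside, world axes, zero at the start; "moment": the same for the moment, N m; "finger_gap": finger opening in m.
Only numpy, scipy, OpenCV 4.12 (cv2) and the standard library are available. Lean on these libraries where they do the work, as an engineer would, in place of code of your own. Each camera call takes 0.05 s, during which the arm holds its last target. There are 200 camera calls.

### The job

Three identical sealed centrifuge buckets with orange caps stand in the grey tray and may not be opened; only the one with the full load of tubes, the heaviest, has to be counterbalanced next. Heft them one after another, lifting each clear of the tray with the gripper and setting it gently back down upright in the tray, until you know by feel which is the heaviest; then hold that one up, upright and still, 15 cm or more above the tray, with the other two left standing in the tray, and finish while still holding it. Leave the tube rack, the wash bottle and the pipette tip box alone.

Things in the scene. Friction and masses are not known exactly. Their poses are not given: they have to be found in the camera images.
- bucket_a: one of three sealed, look-alike centrifuge buckets: round aluminium body 57 mm wide, on top a ribbed orange screw cap 62 mm wide (widest part), its sides 86 to 114 mm above the underside. Origin: centre of the underside, z up; round, yaw is free. Weighs 0.33 to 0.66 kg with its unseen load; the heaviest exceeds the next by 0.1 kg or more. Its letter says nothing about weight or place
- bucket_b: one of three sealed, look-alike centrifuge buckets: round aluminium body 57 mm wide, on top a ribbed orange screw cap 62 mm wide (widest part), its sides 86 to 114 mm above the underside. Origin: centre of the underside, z up; round, yaw is free. Weighs 0.33 to 0.66 kg with its unseen load; the heaviest exceeds the next by 0.1 kg or more. Its letter says nothing about weight or place
- bucket_c: one of three sealed, look-alike centrifuge buckets: round aluminium body 57 mm wide, on top a ribbed orange screw cap 62 mm wide (widest part), its sides 86 to 114 mm above the underside. Origin: centre of the underside, z up; round, yaw is free. Weighs 0.33 to 0.66 kg with its unseen load; the heaviest exceeds the next by 0.1 kg or more. Its letter says nothing about weight or place
- tray: grey plastic transfer tray, fixed to the bench, 180 mm (its x) by 400 mm (its y), rim 16 mm high, walls and floor 4 mm thick. Origin: centre of the underside on the bench, z up; its floor is 4 mm above the origin. The three buckets stand in it in a loose row along its y axis, about 130 mm apart (105 mm at least)
- tube_rack: bystander: grey four-lane tube rack, 110 mm (x) by 94 mm (y) by 58 mm, with orange-capped tubes standing up to 106 mm. Origin: centre of the underside, z up; loose
- wash_bottle: bystander: white wash bottle, 68 mm in diameter, 150 mm tall with its blue cap, spout to 187 mm. Origin: centre of the underside, z up; loose
- tip_box: bystander: blue pipette tip box with clear lid, 88 mm (x) by 123 mm (y) by 63 mm. Origin: centre of the underside, z up; loose
There are look-alikes about, which are no part of the job. What is shaped like the bucket_a but red or turquoise is not meant. What is shaped like the bucket_b but purple is not meant.

How it is judged:
On the way, in this order (a step that is already met when the one before it is completed fails the run):
1. a first bucket is lifted clear of the tray (((z of bucket_a in the frame of tray above 0.014 m and contact force between bucket_a and tray below 0.1 N and contact force between bucket_a and the fingers above 1 N) or (z of bucket_b in the frame of tray above 0.014 m and contact force between bucket_b and tray below 0.1 N and contact force between bucket_b and the fingers above 1 N) or (z of bucket_c in the frame of tray above 0.014 m and contact force between bucket_c and tray below 0.1 N and contact force between bucket_c and the fingers above 1 N))), for 0.2 s.
2. it is set back: all three stand in the tray, let go (z of bucket_a in the frame of tray between 0 and 0.01 m and angle between each of bucket_a, bucket_b, bucket_c's own z axis and vertical below 0.1 rad and contact force between each of bucket_a, bucket_b, bucket_c and the fingers below 0.1 N and linear speed of each of bucket_a, bucket_b, bucket_c below 0.03 m/s and z of bucket_b in the frame of tray between 0 and 0.01 m and z of bucket_c in the frame of tray between 0 and 0.01 m), for 0.1 s.
3. another bucket is hefted (((z of bucket_a in the frame of tray above 0.014 m and contact force between bucket_a and tray below 0.1 N and contact force between bucket_a and the fingers above 1 N) or (z of bucket_b in the frame of tray above 0.014 m and contact force between bucket_b and tray below 0.1 N and contact force between bucket_b and the fingers above 1 N) or (z of bucket_c in the frame of tray above 0.014 m and contact force between bucket_c and tray below 0.1 N and contact force between bucket_c and the fingers above 1 N))), for 0.2 s.
4. it is set back: all three stand in the tray, let go (all of step 2), for 0.1 s.
At the end, for the whole second after the job is handed in: The heaviest bucket is held by the fingers with its underside more than 120 mm above the tray floor, within 0.3 rad of upright, still (under 0.04 m/s) and touching nothing else; the other two, the lighter ones, stand upright and still in the tray on its floor, let go (((z of bucket_a in the frame of tray above 0.124 m and contact force between bucket_a and tray below 0.1 N and contact force between bucket_a and the fingers above 1 N and angle between bucket_a's own z axis and vertical below 0.3 rad and linear speed of bucket_a below 0.04 m/s and z of bucket_b in the frame of tray between 0 and 0.01 m and angle between each of bucket_b, bucket_c's own z axis and vertical below 0.1 rad and contact force between each of bucket_b, bucket_c and the fingers below 0.1 N and linear speed of each of bucket_b, bucket_c below 0.03 m/s and contact force between bucket_b and tray between 2 and 5.2 N and contact force between each of bucket_b, bucket_c and bucket_a below 0.1 N and z of bucket_c in the frame of tray between 0 and 0.01 m and contact force between bucket_c and tray between 2 and 5.2 N and contact force between bucket_a and tube_rack below 0.1 N and contact force between bucket_a and wash_bottle below 0.1 N and contact force between bucket_a and tip_box below 0.1 N) or (z of bucket_b in the frame of tray above 0.124 m and contact force between bucket_b and tray below 0.1 N and contact force between bucket_b and the fingers above 1 N and angle between bucket_b's own z axis and vertical below 0.3 rad and linear speed of bucket_b below 0.04 m/s and z of bucket_a in the frame of tray between 0 and 0.01 m and angle between each of bucket_a, bucket_c's own z axis and vertical below 0.1 rad and contact force between each of bucket_a, bucket_c and the fingers below 0.1 N and linear speed of each of bucket_a, bucket_c below 0.03 m/s and contact force between bucket_a and tray between 2 and 5.2 N and contact force between each of bucket_a, bucket_c and bucket_b below 0.1 N and z of bucket_c in the frame of tray between 0 and 0.01 m and contact force between bucket_c and tray between 2 and 5.2 N and contact force between bucket_b and tube_rack below 0.1 N and contact force between bucket_b and wash_bottle below 0.1 N and contact force between bucket_b and tip_box below 0.1 N) or (z of bucket_c in the frame of tray above 0.124 m and contact force between bucket_c and tray below 0.1 N and contact force between bucket_c and the fingers above 1 N and angle between bucket_c's own z axis and vertical below 0.3 rad and linear speed of bucket_c below 0.04 m/s and z of bucket_a in the frame of tray between 0 and 0.01 m and angle between each of bucket_a, bucket_b's own z axis and vertical below 0.1 rad and contact force between each of bucket_a, bucket_b and the fingers below 0.1 N and linear speed of each of bucket_a, bucket_b below 0.03 m/s and contact force between bucket_a and tray between 2 and 5.2 N and contact force between each of bucket_a, bucket_b and bucket_c below 0.1 N and z of bucket_b in the frame of tray between 0 and 0.01 m and contact force between bucket_b and tray between 2 and 5.2 N and contact force between bucket_c and tube_rack below 0.1 N and contact force between bucket_c and wash_bottle below 0.1 N and contact force between bucket_c and tip_box below 0.1 N))); the arm keeps its last pose, push and grip.
It fails at once if a bucket is tipped by more than 30 degrees (angle between any of bucket_a, bucket_b, bucket_c's own z axis and vertical above 0.52 rad).
It fails at once if a bucket is let go in the air, more than 15 mm above the tray floor ((z of bucket_a in the frame of tray above 0.019 m and contact force between bucket_a and the fingers below 0.05 N and contact force between bucket_a and tray below 0.05 N) or (z of bucket_b in the frame of tray above 0.019 m and contact force between bucket_b and the fingers below 0.05 N and contact force between bucket_b and tray below 0.05 N) or (z of bucket_c in the frame of tray above 0.019 m and contact force between bucket_c and the fingers below 0.05 N and contact force between bucket_c and tray below 0.05 N)).
It fails at once if a bucket is banged or pressed down on the tray with more than 90 N (contact force between any of bucket_a, bucket_b, bucket_c and tray above 90 N).
It fails at once if a bystander is shifted by more than 30 mm or tipped (distance of any of tube_rack, wash_bottle, tip_box from where it was at the start of the episode above 0.03 m or angle between any of tube_rack, wash_bottle, tip_box's own z axis and vertical above 0.3 rad).
It also fails if it takes over 67 s, if anything falls off the work surface, if the arm or the gripper's body presses on something with over 40 N, if the wrist force passes 120 N, or if a joint passes its speed limit or range.

## Working session

There is one attempt and no reset: what is moved stays moved. The work goes in short steps, each a Python script; the robot and the scene stay as the last script left them, time stands still between calls to the robot, and variables do not carry over. Pictures are saved under pics/ and viewed, about 8 in all and at most 12, crops included, and the job is handed in when it is done.

```bash
mkdir -p pics; ls; python3 - <<'E'
from bench import *
import cv2, numpy as np
for n in("side","top"):
    d=get_image(n); cv2.imwrite(f"pics/{n}0.png",d["frame"]); np.savez(f"pics/{n}0.npz",**d)
    print(n,d["camera_matrix"].tolist(),d["k1"],np.round(d["view"],4).tolist())
print(state())
E
```

```text
pics
side [[477.1084762669983, 0.0, 320.23683087588574], [0.0, 477.1084762669983, 242.00759830193442], [0.0, 0.0, 1.0]] -0.09200493633823512 [[-0.9268, -0.3755, -0.0057, 0.5347], [0.2025, -0.5123, 0.8346, -0.1421], [-0.3163, 0.7724, 0.5508, -0.9121], [0.0, 0.0, 0.0, 1.0]]
top [[496.1050492423051, 0.0, 328.2739990931123], [0.0, 496.1050492423051, 238.30598001753523], [0.0, 0.0, 1.0]] 0.007073975938445348 [[-0.039, -0.9992, -0.0, -0.0021], [0.9778, -0.0382, 0.206, -0.5782], [-0.2058, 0.008, 0.9786, -0.9494], [0.0, 0.0, 0.0, 1.0]]
{'time': 0.1, 'joint_pos': array([-1.32770034e+00,  9.17940376e-02,  1.23170885e+00,  1.93393979e-05,
        1.81977955e+00, -5.67025558e-02]), 'dq': array([ 0.00057198, -0.00108203, -0.00180472,  0.00013676, -0.00097428,
       -0.00026609]), 'joint_torque': array([ 3.43870437e-03, -4.47857165e+01, -4.07569671e+01,  7.01193349e-02,
        2.83886696e-02, -1.10565243e-04]), 'ee_pos': array([ 0.17714447, -0.57301437,  0.22964563]), 'ee_rot': array([-8.42097034e-04,  9.88785418e-01,  1.49340829e-01, -6.92943032e-05]), 'ft_force': array([-0.55478357,  0.41253415,  0.48585333]), 'moment': array([-0.03407574, -0.03562089, -0.03246233]), 'finger_gap': 0.08769455681815598}
```

View pics/top0.png

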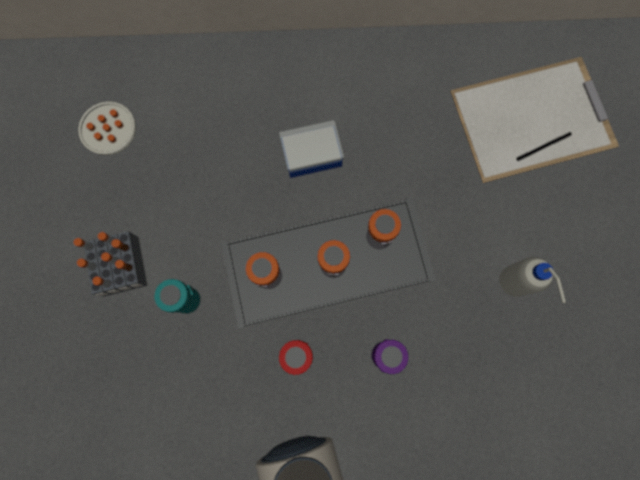

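View pics/side0.png

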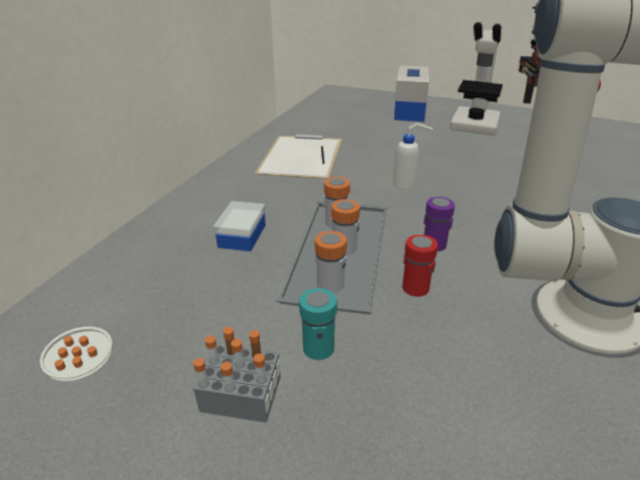

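```bash
cat > h.py <<'E'
import numpy as np, cv2
def ray(d,uv):
    K=d["camera_matrix"]; k=float(d["k1"]); p=(np.array(uv,float)-K[:2,2])/K[0,0]
    q=p.copy()
    for _ in range(20): q=p/(1+k*(q@q))
    R=d["view"][:3,:3]; t=d["view"][:3,3]
    return -R.T@t, R.T@np.array([q[0],-q[1],-1.0])   # scale = depth
def tri(d1,a,d2,b):
    o,r=ray(d1,a); p,s=ray(d2,b)
    x=np.linalg.lstsq(np.c_[r,-s],p-o,rcond=None)[0]
    A,B=o+x[0]*r,p+x[1]*s
    return (A+B)/2,np.linalg.norm(A-B)
def pt(d,u,v):
    o,r=ray(d,(u,v)); return o+float(d["depth"][int(round(v)),int(round(u))])*r
def caps(d):
    hsv=cv2.cvtColor(d["frame"],cv2.COLOR_BGR2HSV)
    m=cv2.inRange(hsv,(5,150,90),(16,255,255))
    cs,_=cv2.findContours(m,cv2.RETR_EXTERNAL,cv2.CHAIN_APPROX_NONE)
    return [(c,cv2.minAreaRect(c)) for c in cs if cv2.contourArea(c)>300]
E
python3 - <<'E'
from h import *
T=dict(np.load("pics/top0.npz"));S=dict(np.load("pics/side0.npz"))
for n,d in(("top",T),("side",S)):
    for c,r in caps(d):
        print(n,np.round(r[0],1),np.round(r[1],1),"depthpt",np.round(pt(d,*r[0]),4))
t=S["frame"][165:305,270:410]; s=T["frame"][195:335,210:440]
cv2.imwrite("pics/c1.png",np.vstack([cv2.resize(t,None,fx=3,fy=3,interpolation=2)[:, :420],]))
cv2.imwrite("pics/c2.png",cv2.resize(s,None,fx=3.4,fy=3.4,interpolation=2))
E
```

```text
top [262. 268.] [31.1 31.1] depthpt [0.513  0.1033 0.1184]
top [333.5 256.5] [31. 31.] depthpt [ 0.5299 -0.0327  0.1175]
top [384.4 224.7] [30.9 30.4] depthpt [ 0.5877 -0.133   0.1196]
side [330. 245.] [26. 30.] depthpt [0.5057 0.1244 0.1171]
side [345.  210.5] [23. 26.] depthpt [ 0.5245 -0.014   0.1157]
```

View pics/c1.png

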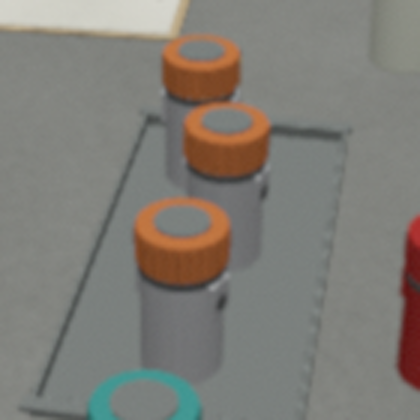

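View pics/c2.png

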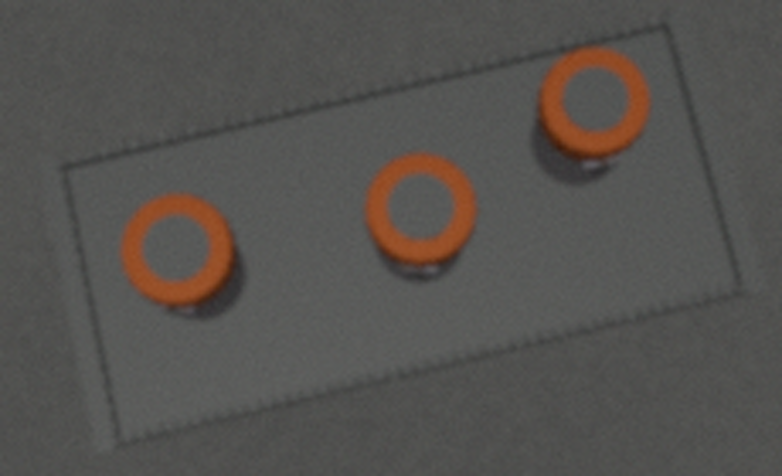

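Top crop: cap discs at (262,268), (333.5,256), (385,224), with the tray corners visible. Side crop: discs at (331,239), (346,205), (337,182).

```bash
python3 - <<'E'
from h import *
from bench import *
from scipy.spatial.transform import Rotation as Ro
T=dict(np.load("pics/top0.npz"));S=dict(np.load("pics/side0.npz"))
P=[]
for a,b in (((261.8,267.6),(331.3,239)),((333.5,255.6),(346.3,205.3)),((385,224.1),(337.3,182))):
    p,e=tri(T,a,S,b); P.append(p); print(np.round(p,4),"miss",round(e,4),"depth",np.round(pt(T,*a),4))
P=np.array(P)
c=[]
for x,y in ((63,167),(667,27),(742,292),(118,443)):
    o,r=ray(T,(210+x/3.4,195+y/3.4)); c.append((o+r*(0.016-o[2])/r[2])[:2])
c=np.array(c);print(np.round(c,3),np.linalg.norm(np.roll(c,-1,0)-c,axis=1)); v=c[1]-c[0]; ang=np.arctan2(v[1],v[0]); print("row dir",ang)
for n,(u,v) in dict(teal=(172,294),red=(296,357),purple=(392,356)).items(): print(n,np.round(pt(T,u,v),3))
# jaw direction (tool y) perpendicular to row, tool down
for s in (1,-1):
  a=ang+s*np.pi/2; y=np.array([np.cos(a),np.sin(a),0]); z=np.array([0,0,-1.]); x=np.cross(y,z)
  q=Ro.from_matrix(np.c_[x,y,z]).as_quat(scalar_first=True)
  for p in P:
    for h in (0.093,0.27): 
      k=inverse_kinematics([p[0],p[1],h],q); print(s,np.round(q,4).tolist(),h,None if k is None else np.round(k,2))
E
```

```text
[0.5126 0.1035 0.1169] miss 0.0029 depth [0.5137 0.1037 0.1185]
[ 0.53   -0.0331  0.1178] miss 0.0032 depth [ 0.5316 -0.0328  0.1178]
[ 0.5882 -0.1349  0.1169] miss 0.0025 depth [ 0.5887 -0.1342  0.12  ]
[[ 0.583  0.187]
 [ 0.658 -0.196]
 [ 0.488 -0.23 ]
 [ 0.412  0.153]] [0.39024309 0.17362279 0.39078381 0.17429919]
row dir -1.3755580987261251
teal [0.471 0.273 0.116]
red [0.347 0.043 0.116]
purple [ 0.342 -0.132  0.115]
1 [0.0, 0.6348, 0.7727, 0.0] 0.093 [ 0.13 -0.1   1.67 -0.    1.58 -0.06]
1 [0.0, 0.6348, 0.7727, 0.0] 0.27 [ 0.13 -0.1   1.36 -0.    1.89 -0.06]
1 [0.0, 0.6348, 0.7727, 0.0] 0.093 [-0.13 -0.08  1.64 -0.    1.58 -0.32]
1 [0.0, 0.6348, 0.7727, 0.0] 0.27 [-0.13 -0.08  1.34 -0.    1.89 -0.32]
1 [0.0, 0.6348, 0.7727, 0.0] 0.093 [-0.28  0.12  1.45 -0.    1.58 -0.48]
1 [0.0, 0.6348, 0.7727, 0.0] 0.27 [-0.28  0.11  1.14 -0.    1.89 -0.48]
-1 [0.0, 0.7727, -0.6348, 0.0] 0.093 None
-1 [0.0, 0.7727, -0.6348, 0.0] 0.27 None
-1 [0.0, 0.7727, -0.6348, 0.0] 0.093 None
-1 [0.0, 0.7727, -0.6348, 0.0] 0.27 None
-1 [0.0, 0.7727, -0.6348, 0.0] 0.093 None
-1 [0.0, 0.7727, -0.6348, 0.0] 0.27 None
```

```bash
cat > g.py <<'E'
from bench import *
import numpy as np
P=[[0.513,0.1035],[0.5305,-0.033],[0.5885,-0.1345]]
Q=[0.0,0.6348,0.7727,0.0]; ZG=0.093; ZH=0.19
def fz(n=8):
    a=[]
    for _ in range(n): hold(0.04); a.append(state()["ft_force"][2])
    return np.mean(a),np.std(a)
def approach(p):
    move_to([*p,ZH],Q); base=fz()
    move_l([*p,ZG],0.12); close(); s=state()
    print("gap",round(s["finger_gap"],4),"ee",np.round(s["ee_pos"],4),"base",np.round(base,2)); return base[0]
def heft(i):
    b=approach(P[i]); p=P[i]
    move_l([*p,ZG+0.04],0.06); hold(0.2); w=fz()
    print(i,"weight N",round(b-w[0],2),"sd",round(w[1],2),"t",round(state()["time"],1))
    move_l([*p,ZG+0.003],0.05); hold(0.1); z=ZG+0.003
    while z>ZG-0.003:
        f=state()["ft_force"][2]
        if f-w[0]>1.5: break
        z-=0.001; move_l([*p,z],0.03); hold(0.05)
    print("down z",round(z,4),"f",round(f-w[0],2))
    gripper_open(); hold(0.1); move_l([*p,ZH],0.15)
    print("gap",round(state()["finger_gap"],4),"t",round(state()["time"],1))
E
python3 - <<'E'
from g import *
p=state()["ee_pos"]; move_l([p[0],p[1],0.3],0.2)
move_to([*P[0],0.3],Q); heft(0)
d=get_image("side"); import cv2; cv2.imwrite("pics/s1.png",d["frame"][120:360,200:520])
E
```

```text
gap 0.0616 ee [0.5133 0.1036 0.0934] base [-0.03  0.36]
0 weight N 6.14 sd 0.21 t 7.0
down z 0.093 f 2.63
gap 0.0879 t 10.3
```

View pics/s1.png

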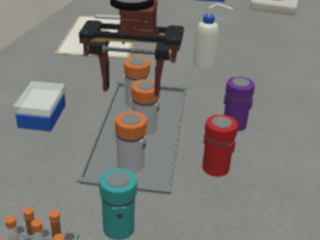

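Bucket 0 reads 6.14 N and is standing upright again in the tray. Now the other two.

```bash
python3 - <<'E'
from g import *
heft(1); heft(2)
from h import *
d=get_image("side"); cv2.imwrite("pics/s2.png",d["frame"][120:360,200:520])
E
```

```text
gap 0.0617 ee [ 0.5308 -0.033   0.0934] base [0.2  0.36]
1 weight N 4.02 sd 0.37 t 14.2
down z 0.093 f 2.99
gap 0.0878 t 17.6
gap 0.0613 ee [ 0.5888 -0.1345  0.0934] base [0.12 0.48]
2 weight N 4.66 sd 0.43 t 21.3
down z 0.093 f 2.21
gap 0.0879 t 24.7
```

View pics/s2.png

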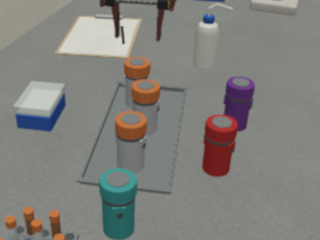

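All three are upright in the tray, and bucket 0 (6.1 N against 4.0 and 4.7) is clearly the heaviest. Next I lift it 18 cm.

```bash
python3 - <<'E'
from g import *
from h import *
b=approach(P[0]); move_l([*P[0],ZG+0.03],0.06); move_l([*P[0],ZG+0.18],0.1); hold(0.6)
w=fz(16); s=state(); print("w",b-w[0],s["ee_pos"],s["finger_gap"],abs(s["dq"]).max(),s["time"])
d=get_image("side"); cv2.imwrite("pics/s3.png",d["frame"][60:360,160:560])
E
```

```text
gap 0.0614 ee [0.5133 0.1035 0.0934] base [0.  0.4]
w 6.162352929266709 [0.51297838 0.10349249 0.27300569] 0.061408342305704654 0.0006729808164059195 31.1
```

View pics/s3.png

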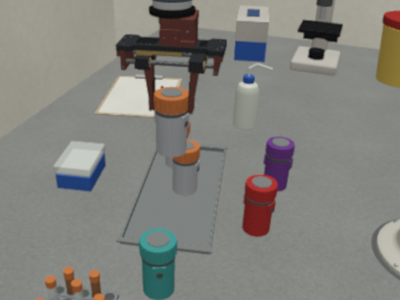

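The bucket is held upright and still, and one other is visible standing. The third is hidden behind the held bucket, but I haven't touched it since the last picture.

```bash
python3 -c "
from bench import *
job_done()"
```

```text
the job is handed in; nothing more can be done
```

I hefted all three orange buckets and set each one gently back upright in the tray. I then lifted the heaviest again and handed in the job while holding it.

- **Weights felt:** left bucket (y ≈ +0.10) 6.1 N, middle 4.0 N, right 4.7 N. The left one is heaviest by about 1.5 N, and single wrist-force readings scattered by about 0.4 N. Lifting it again gave 6.2 N.
- **Last checks:** it was raised 18 cm by the commanded lift, upright and still, with the finger gap at 61.4 mm. The clock stood at about 31 s of the 67 s allowed.
- **Not fully checked:** in the final picture the right bucket is hidden behind the held one. It stood upright in the picture before that and I did not touch it afterwards.
- **Measurement disagreement:** the two camera views missed each other by about 3 mm when locating the caps. The measured cap-top height still matched the text, and all the grasps closed on the caps as expected.

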